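# Close the pouring canister with its beaked lid

## Robot

A 6-joint arm with a two-finger parallel gripper is mounted at the origin on the work surface. World frame = base frame: x ahead of the robot, y to its left, z up, the work surface at z = 0. Lengths are in m, angles in rad, forces in N, time in s.
With the tool pointing down it reaches from about 0.2 to 0.875 m from the base axis. Payload 3.4 kg.
Tool frame: the origin (TCP) lies at the very end of the fingers, on their centre line; the grasp point (between the pads) lies 19 mm behind it; z points along the fingers, y is the direction in which the jaws open and shut (so a half turn about z gives the same grasp; the last joint's range is limited). The gripper opens to 94 mm and grips with 3 to 60 N. Pads are 16 mm wide; open, the fingers measure 119 mm over their backs; the gripper's body (75 mm by 177 mm) begins 78 mm behind the grasp point.
Start: joints at [-1.267, 0.276, 1.505, -0, 1.361, -0.121], TCP at [0.237, -0.524, 0.205] pointing down, gripper open.
Joint ranges: [-2.89, 2.89], [-0.75, 2.08], [0.22, 2.7], [-1.18, 4.32], [0.11, 2.71], [-2.7, 2.7]. Speed limits (rad/s): [2.57, 2.57, 3.14, 3.14, 3.14, 3.14].

## Interface

Orientations are given as a 3x3 rotation matrix whose columns are the frame's x, y, z axes.
In Python, from cell import env gives the robot as it stands.
- The arm moves only by the tool send_rows, never from a script. Its argument "increments" is a list of rows, each an object of numbers: "tx", "ty", "tz": the shift along the tool's x, y, z in cm; "yaw": the turn about the tool's z in rad. In form: [{"tx": .., "ty": .., "tz": .., "yaw": ..}, ...]. A call has 1 to 20 rows; each row is the pose to reach, as a shift and turn from the pose commanded when the call began, along the tool's axes at that moment; what a row does not reach only later rows make up. A row lasts 1/10 s, in which the tool goes at most 50 mm and 8.59 degrees, less where a joint would pass 70% of its speed; a pose out of reach is approached as far as the arm can. A call with a gripper value outside its range is refused whole. "fingers" is the opening, from -1 (shut) to 1 (fully open), set as the call begins (left out, the last holds). The fingers move at their own pace and stop on an object; "grip_force" is the grip in N (left out, the last holds). Time passes only in rows, so rows that repeat a pose let the fingers close. It gives the time, the measured TCP pose, the force and the opening at its end, in the units of the state.
- env.sense(): the state, without advancing time (a new reading comes with each control period).
- env.get_image(name): name is "scene" or "side" or "wrist"; returns (picture, depth): 400x640x3 uint8, blue, green, red; 400x640 float32, m along the optical axis (not along the pixel's ray), 0 where there is no reading.
- env.camera_params(name): a dict with "fx", "fy", "cx", "cy" (pixels), "D" ([k1, k2, p1, p2, k3] as OpenCV has them; the pictures are not rectified), "origin" and "rotation" of the camera in the world. Camera axes: x right, y down, z forward; pixel columns grow to the right and rows downward; lengths in m; the calibration is good to about 2 mm. A picture is of the moment at which its call begins: read the wrist's pose just before it. camera_params takes no time and is no camera call; for the wrist camera it gives the pose at the moment of the call.
- env.close_job(): hands the job in, once; it reports no verdict.
Trained networks look in the newest picture that a camera, given by its name, has taken for a name from the list of things; names that differ only in an ending like _2 or _b are one class to them, and where a whole thing is asked for, a point or a joint stands for the part that bears it (a point fixed in the world has none). Each returns a list of dicts, best first, with "conf" (0 to 1); they miss things now and then, are a little off and sometimes report something else, mostly with a low value. They report only what shows in the picture. A call takes as long as a camera call. They do not tell look-alikes from the thing itself.
- env.look_for(camera, query): "position" ([x, y, z] in m, in world coordinates, good to about 4 mm: the middle of the surface that is visible of it).
- env.silhouettes(camera, query): "region" (400x640 bool, what is visible of it).
- env.place_of(camera, query): "position" ([x, y, z] in m, in world coordinates, good to about 4 mm: a listed point, or the origin of a listed thing).
The state is a dict: "clock": time; "joints": joint angles; "joint_velocities": joint speeds; "effort": joint torques, N m; "tool_pos": TCP position; "tool_rot": TCP orientation; "contact_force": force on the tool from outside, world axes, zero at the start; "wrist_torque": the same for the moment, N m; "opening": opening from 0.0 (shut) to 1.0 (fully open).
Only numpy, scipy, OpenCV 4.12 (cv2) and the standard library are available. Lean on these libraries where they do the work, as an engineer would, in place of code of your own. Each camera call takes 0.05 s, during which the arm holds its last target.

## Task

Put the lid with the beak on the steel canister that has the pouring lip: set it down gently and level in the canister's mouth, turned so that its beak covers the pouring lip, and let go. Leave that canister standing where it is; the plain lid and the plain canister beside them are not wanted.

Things in the scene. Friction and masses are not known exactly. Their poses are not given: they have to be found in the camera images.
- lid: Steel lid on the bench, knob up: disc 108 mm across, 3 mm thick, on a tapered plug 12 mm deep (64 mm across below, 80 mm above). Central round black knob 26 mm across, 15 to 47 mm above the underside: grip it at any yaw. A beak, 28 mm wide, juts 18 mm past the disc (the other lid has none). 120 g. Origin: centre of the plug's underside; z up the axis; x from the axis to the beak.
- lid_beak (a point): Tip of the lid's beak (a flat rounded tongue, 3 mm thick, with a thin rib along it), 72 mm from the lid's axis along its x and 13.5 mm above its origin.
- canister: Open empty steel canister standing loose on the bench: 100 mm outside, 92 mm inside, 80 mm high, 0.6 kg, with a pouring lip at the rim (the other canister has none). The lid's disc rests on the rim, its plug inside with 6 mm play all round, the lid's origin then 68 mm above this one. Origin: centre of the underside; z up the axis; x from the axis to the lip.
- canister_lip (a point): Tip of the pouring lip, a trough 30 mm wide that juts 18 mm out of the canister's wall, its top 3 mm below the rim; 68 mm from the canister's axis along its x, 74 mm above its origin.
Things that resemble listed ones, but are neither listed nor needed, are in the scene too. What is shaped like the lid but blue or orange is not meant.

How it is judged:
By the outcome, as a careful person would: the job done as asked, in the order asked, and still so for the second after the job is handed in, with the robot touching nothing.
It also fails if it takes over 38 s, if anything falls off the work surface, if the arm or the gripper's body presses on something with over 40 N, if the wrist force passes 120 N, or if a joint passes its speed limit or range.

## Working session

There is one attempt and no reset: what is moved stays moved. The work goes in short steps, Python scripts to look and compute and a tool call to move; the robot and the scene stay as the last step left them, time stands still between calls to the robot, and variables do not carry over. Pictures are saved under pics/ and viewed, and the job is handed in when it is done.

Besides the shell and the picture viewer there is one more tool, called after "Emit:" by a JSON object that holds its "method" and its "body", one argument or row to a line. send_rows: Moves the arm, as the interface text tells. Its arguments: {"type":"object","properties":{"increments":{"type":"array"},"fingers":{"type":"number"},"grip_force":{"type":"number"}},"required":["increments"]}

```bash
mkdir -p pics; ls; cat > h.py <<'E'
import numpy as np, cv2
from cell import env
def world(p,d,u,v):
    pt=cv2.undistortPoints(np.array([[[u,v]]],float),np.array([[p['fx'],0,p['cx']],[0,p['fy'],p['cy']],[0,0,1]]),np.array(p['D'],float))[0,0]
    return np.array(p['origin'])+np.array(p['rotation'])@(np.array([pt[0],pt[1],1])*d)
E
python3 - <<'E'
from h import *
import pickle
for c in ['scene','side']:
    p=env.camera_params(c); im,d=env.get_image(c)
    cv2.imwrite(f'pics/{c}0.png',im); np.save(f'{c}0.npy',d)
    print(c,np.round(p['origin'],3))
    for q in ['lid_beak','canister_lip','lid','canister']:
        for r in env.place_of(c,q): print(c,q,np.round(r['position'],3),round(r['conf'],2))
s=env.sense();print(s['clock'],s['tool_pos'],np.round(s['tool_rot'],3),s['opening'])
E
```

```text
pics
scene [ 1.316 -0.173  0.991]
scene lid_beak [ 0.274 -0.329  0.012] 0.81
scene lid_beak [ 0.382 -0.138  0.014] 0.66
scene lid_beak [0.231 0.302 0.014] 0.59
scene canister_lip [0.521 0.207 0.071] 0.92
scene canister_lip [ 0.449  0.21  -0.004] 0.67
scene lid [ 0.435 -0.179  0.003] 0.91
scene lid [ 0.228 -0.27   0.002] 0.89
scene lid [ 0.297  0.297 -0.001] 0.83
scene canister [ 0.449  0.207 -0.001] 0.66
side [0.264 0.722 0.744]
side lid_beak [ 0.382 -0.141  0.015] 0.89
side lid_beak [0.23  0.301 0.012] 0.74
side lid_beak [ 0.274 -0.328  0.013] 0.55
side canister_lip [0.517 0.207 0.076] 0.89
side lid [ 0.434 -0.183  0.   ] 0.9
side lid [ 0.302  0.299 -0.004] 0.8
side lid [ 0.227 -0.272 -0.002] 0.77
side canister [ 0.451  0.206 -0.002] 0.64
0.5 [ 0.236982   -0.52393457  0.20547546] [[ 0.911  0.412  0.   ]
 [ 0.412 -0.911 -0.   ]
 [-0.     0.    -1.   ]] 0.9989820750588003
```

View pics/scene0.png

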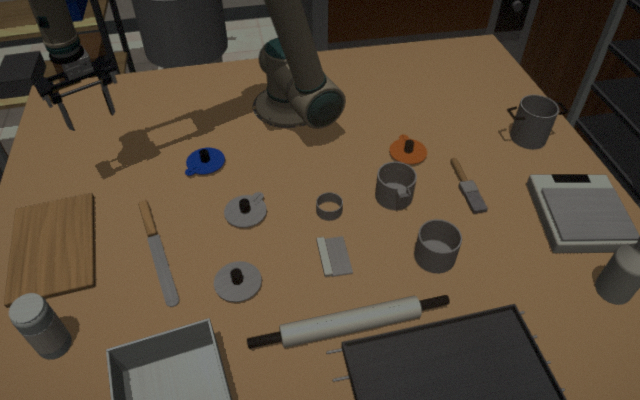

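View pics/side0.png

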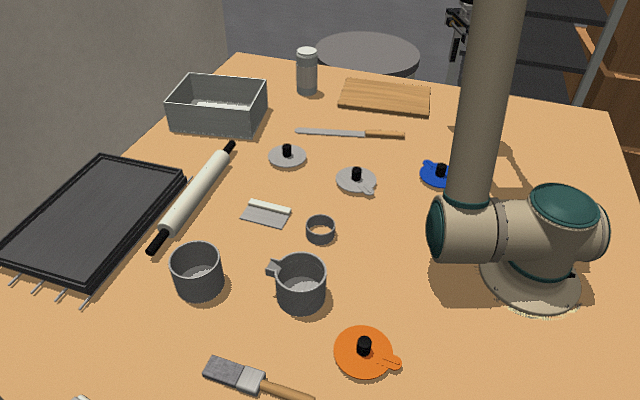

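The scene view shows these candidates (scene pixels):
- **Lids:** steel lid with beak at (245,211), plain steel lid at (238,281), blue lid at (205,161), orange lid at (408,151).
- **Canisters:** lipped canister at (396,186), plain canister at (437,246), mug with a handle at (535,122).

I choose (245,211) and (396,186). Next I check both in a close crop and measure them from depth.

```bash
cat >> h.py <<'E'
def cloud(p,d):
    K=np.array([[p['fx'],0,p['cx']],[0,p['fy'],p['cy']],[0,0,1]])
    v,u=np.mgrid[0:400,0:640]; uv=np.stack([u.ravel(),v.ravel()],1).astype(float)[:,None]
    n=cv2.undistortPoints(uv,K,np.array(p['D'],float))[:,0]
    z=d.ravel(); P=np.c_[n*z[:,None],z]@np.array(p['rotation']).T+np.array(p['origin'])
    P[z==0]=np.nan
    return P
def circ(Q):
    from scipy.optimize import least_squares
    f=least_squares(lambda a:np.hypot(Q[:,0]-a[0],Q[:,1]-a[1])-a[2],[*Q[:,:2].mean(0),.05],loss='soft_l1',f_scale=.001)
    return f.x
E
python3 - <<'E'
from h import *
ims=[cv2.imread('pics/scene0.png')[170:240,205:265],cv2.imread('pics/scene0.png')[155:225,360:430],cv2.imread('pics/side0.png')[155:205,325:385],cv2.imread('pics/side0.png')[240:320,255:335]]
cv2.imwrite('pics/crop.png',np.hstack([cv2.resize(i,(200,220),interpolation=cv2.INTER_CUBIC) for i in ims]))
for c in ['scene','side']:
    p=env.camera_params(c); P=cloud(p,np.load(c+'0.npy'))
    r=np.hypot(P[:,0]-.4345,P[:,1]+.181)
    k=P[(r<.03)&(P[:,2]>.042)&(P[:,2]<.055)]; print(c,'knobtop',len(k),k.mean(0).round(4),k.min(0).round(3),k.max(0).round(3))
    dd=P[(r<.085)&(P[:,2]>.008)&(P[:,2]<.022)]; print('disc',len(dd),np.median(dd,0).round(4))
    rd=np.hypot(dd[:,0]-.4345,dd[:,1]+.181)
    b=dd[rd>.058]; print('beak pts',len(b),b.mean(0).round(4),'max r',rd.max())
    hull=cv2.convexHull(dd[rd<.057][:,:2].astype(np.float32))[:,0]; print('disc circ',circ(hull).round(4))
    r=np.hypot(P[:,0]-.45,P[:,1]-.2065)
    q=P[(r<.06)&(P[:,2]>.074)&(P[:,2]<.09)]; print('rim',len(q),q.mean(0).round(4),circ(q).round(4),'ztop',np.percentile(q[:,2],[50,95]).round(4))
    l=P[(r>.055)&(r<.08)&(P[:,2]>.055)&(P[:,2]<.09)]; print('lip',len(l),l.mean(0).round(4))
E
```

```text
scene knobtop 75 [ 0.4363 -0.1821  0.0472] [ 0.421 -0.194  0.042] [ 0.449 -0.17   0.052]
disc 1014 [ 0.4397 -0.1789  0.016 ]
beak pts 37 [ 0.3859 -0.1388  0.0159] max r 0.07227366013337981
disc circ [ 0.4335 -0.1816  0.0546]
rim 260 [0.4495 0.2084 0.0793] [0.4522 0.2077 0.0482] ztop [0.0795 0.0835]
lip 74 [0.5133 0.2067 0.0711]
side knobtop 60 [ 0.4333 -0.1806  0.0467] [ 0.421 -0.194  0.042] [ 0.445 -0.169  0.051]
disc 762 [ 0.4268 -0.1731  0.0153]
beak pts 31 [ 0.389  -0.1424  0.0155] max r 0.06978579329214032
disc circ [ 0.4337 -0.1824  0.0535]
rim 453 [0.4496 0.2072 0.0785] [0.4503 0.2065 0.0482] ztop [0.0789 0.0815]
lip 145 [0.5109 0.2066 0.0697]
```

View pics/crop.png

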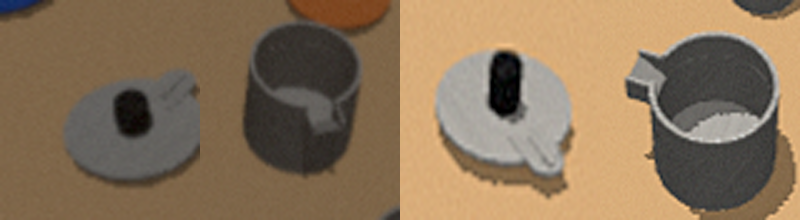

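The crops show a steel lid with a ribbed beak and a canister with a trough lip, so the choice holds. Lid centre is (0.434,-0.1815) with the beak at about 140°. Canister centre is (0.451,0.207) with the lip at about 0°. The lid must turn clockwise by about 140°, so I approach with the wrist pre-turned to keep joint 6 in range.

Emit:
{"method": "send_rows", "body": {
  "increments": [
    {"tx":1.8,"ty":-1.3,"tz":0.25,"yaw":-0.13},
    {"tx":3.6,"ty":-2.6,"tz":0.5,"yaw":-0.26},
    {"tx":5.3,"ty":-3.8,"tz":0.75,"yaw":-0.39},
    {"tx":7.1,"ty":-5.1,"tz":1,"yaw":-0.52},
    {"tx":8.9,"ty":-6.4,"tz":1.25,"yaw":-0.65},
    {"tx":10.7,"ty":-7.7,"tz":1.5,"yaw":-0.78},
    {"tx":12.5,"ty":-9.0,"tz":1.75,"yaw":-0.91},
    {"tx":14.2,"ty":-10.3,"tz":2,"yaw":-1.04},
    {"tx":16.0,"ty":-11.5,"tz":2.25,"yaw":-1.17},
    {"tx":17.8,"ty":-12.8,"tz":2.5,"yaw":-1.3},
    {"tx":19.6,"ty":-14.1,"tz":2.75,"yaw":-1.43},
    {"tx":21.4,"ty":-15.4,"tz":3,"yaw":-1.56},
    {"tx":23.2,"ty":-16.7,"tz":3.25,"yaw":-1.69},
    {"tx":24.9,"ty":-18.0,"tz":3.5,"yaw":-1.82},
    {"tx":26.7,"ty":-19.2,"tz":3.75,"yaw":-1.95},
    {"tx":28.5,"ty":-20.5,"tz":4,"yaw":-2.08},
    {"tx":30.3,"ty":-21.8,"tz":4.25,"yaw":-2.21},
    {"tx":32.06,"ty":-23.09,"tz":4.5,"yaw":-2.34},
    {"tx":32.06,"ty":-23.09,"tz":4.5,"yaw":-2.34},
    {"tx":32.06,"ty":-23.09,"tz":4.5,"yaw":-2.34}
  ],
  "fingers": 1,
  "grip_force": 20
}}

```text
clock: 2.5
tool_pos: [0.4339, -0.1815, 0.1606]
tool_rot: [[-0.93, 0.369, -0.0], [0.369, 0.93, -0.001], [-0.0, -0.001, -1.0]]
contact_force: [-0.1, 0.8, -0.4]
opening: 0.998
```

```bash
python3 - <<'E'
from h import *
s=env.sense();print(s['clock'],s['tool_pos'],np.round(s['tool_rot'],4),s['joints'])
p=env.camera_params('wrist');im,d=env.get_image('wrist');cv2.imwrite('pics/w1.png',im)
P=cloud(p,d)
r=np.hypot(P[:,0]-.434,P[:,1]+.1815)
dd=P[(r<.085)&(P[:,2]>.008)&(P[:,2]<.022)]
hull=cv2.convexHull(dd[np.hypot(dd[:,0]-.434,dd[:,1]+.1815)<.057][:,:2].astype(np.float32))[:,0];c=circ(hull);print('disc',c)
k=P[(r<.03)&(P[:,2]>.042)&(P[:,2]<.055)];print('knob',len(k),k.mean(0),k.min(0),k.max(0))
rd=np.hypot(dd[:,0]-.434,dd[:,1]+.1815);b=dd[rd>.059];print('beak',len(b),b.mean(0),np.degrees(np.arctan2(b[:,1].mean()+.1815,b[:,0].mean()-.434)))
for q in ['lid_beak','lid']:
  for r in env.place_of('wrist',q): print(q,np.round(r['position'],4),r['conf'])
E
```

```text
2.5 [ 0.43392612 -0.18151416  0.16057708] [[-9.296e-01  3.686e-01 -1.000e-04]
 [ 3.686e-01  9.296e-01 -8.000e-04]
 [-2.000e-04 -8.000e-04 -1.000e+00]] [-5.43674392e-01  1.50352284e-01  1.79016132e+00 -7.67323238e-04
  1.20078871e+00 -1.73672488e+00]
disc [ 0.43468119 -0.18336536  0.05374822]
knob 568 [ 0.43406432 -0.18389343  0.04682526] [ 0.42204612 -0.19689779  0.04244827] [ 0.44710414 -0.17142877  0.04969718]
beak 241 [ 0.38573712 -0.14093194  0.01549035] 139.95078304766574
lid_beak [ 0.2717 -0.3261  0.0114] 0.8
lid_beak [ 0.3784 -0.1322  0.0124] 0.78
lid [ 0.226  -0.271   0.0027] 0.69
lid [ 0.4347 -0.1825 -0.0034] 0.65
```

View pics/w1.png

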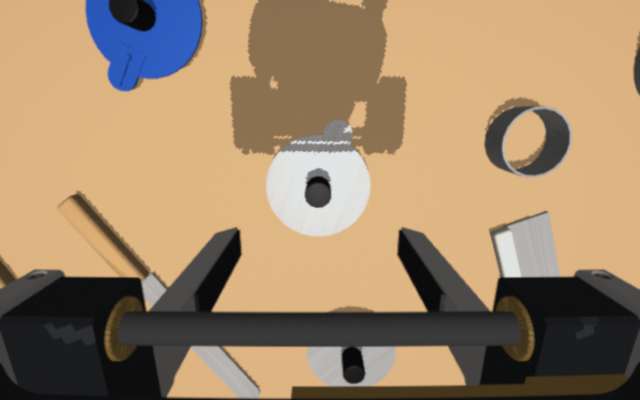

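The wrist view shows the lid under the gripper: disc centre at about (318,185), beak at (338,130), 139.5°, with the knob between the jaws. All three cameras agree. I descend and grip.

Emit:
{"method": "send_rows", "body": {
  "increments": [
    {"ty":-0.1,"tz":2},
    {"ty":-0.1,"tz":5},
    {"ty":-0.1,"tz":8},
    {"ty":-0.1,"tz":11},
    {"ty":-0.1,"tz":13},
    {"ty":-0.1,"tz":14.0},
    {"ty":-0.1,"tz":14.0},
    {"ty":-0.1,"tz":14.0}
  ]
}}

```text
invalid input at $.increments[0]: expected keys tx, ty, tz, yaw
```

Emit:
{"method": "send_rows", "body": {
  "increments": [
    {"tz":0},
    {"tz":0},
    {"tz":0},
    {"tz":0},
    {"tz":0},
    {"tz":0},
    {"tz":0},
    {"tz":0}
  ],
  "fingers": -1,
  "grip_force": 25
}}

```text
invalid input at $.increments[0]: expected keys tx, ty, tz, yaw
```

Emit:
{"method": "send_rows", "body": {
  "increments": [
    {"tx":0,"ty":-0.1,"tz":2,"yaw":0},
    {"tx":0,"ty":-0.1,"tz":5,"yaw":0},
    {"tx":0,"ty":-0.1,"tz":8,"yaw":0},
    {"tx":0,"ty":-0.1,"tz":11,"yaw":0},
    {"tx":0,"ty":-0.1,"tz":13,"yaw":0},
    {"tx":0,"ty":-0.1,"tz":14,"yaw":0},
    {"tx":0,"ty":-0.1,"tz":14,"yaw":0},
    {"tx":0,"ty":-0.1,"tz":14,"yaw":0}
  ]
}}

```text
clock: 3.45
tool_pos: [0.4341, -0.1831, 0.0211]
tool_rot: [[-0.93, 0.369, 0.001], [0.369, 0.93, -0.001], [-0.001, -0.0, -1.0]]
contact_force: [0.0, -0.2, -0.4]
opening: 0.998
```

Emit:
{"method": "send_rows", "body": {
  "increments": [
    {"tx":0,"ty":0,"tz":0,"yaw":0},
    {"tx":0,"ty":0,"tz":0,"yaw":0},
    {"tx":0,"ty":0,"tz":0,"yaw":0},
    {"tx":0,"ty":0,"tz":0,"yaw":0},
    {"tx":0,"ty":0,"tz":0,"yaw":0},
    {"tx":0,"ty":0,"tz":0,"yaw":0},
    {"tx":0,"ty":0,"tz":0,"yaw":0},
    {"tx":0,"ty":0,"tz":0,"yaw":0}
  ],
  "fingers": -1,
  "grip_force": 25
}}

```text
clock: 4.25
tool_pos: [0.4336, -0.1823, 0.0204]
tool_rot: [[-0.93, 0.368, -0.0], [0.368, 0.93, -0.0], [0.0, -0.0, -1.0]]
contact_force: [-0.3, 0.1, 0.2]
opening: 0.357
```

Emit:
{"method": "send_rows", "body": {
  "increments": [
    {"tx":0,"ty":0,"tz":0,"yaw":0},
    {"tx":0,"ty":0,"tz":0,"yaw":0},
    {"tx":0,"ty":0,"tz":0,"yaw":0},
    {"tx":0,"ty":0,"tz":0,"yaw":0}
  ]
}}

```text
clock: 4.65
tool_pos: [0.4335, -0.1824, 0.0204]
tool_rot: [[-0.93, 0.368, -0.0], [0.368, 0.93, -0.0], [0.0, -0.0, -1.0]]
contact_force: [-0.0, -0.7, -0.3]
opening: 0.274
```

Emit:
{"method": "send_rows", "body": {
  "increments": [
    {"tx":0,"ty":0,"tz":-1,"yaw":0},
    {"tx":0,"ty":0,"tz":-3,"yaw":0},
    {"tx":0,"ty":0,"tz":-6,"yaw":0},
    {"tx":0,"ty":0,"tz":-9,"yaw":0},
    {"tx":0,"ty":0,"tz":-12,"yaw":0},
    {"tx":0,"ty":0,"tz":-14,"yaw":0},
    {"tx":0,"ty":0,"tz":-15,"yaw":0},
    {"tx":0,"ty":0,"tz":-15,"yaw":0},
    {"tx":0,"ty":0,"tz":-15,"yaw":0}
  ]
}}

```text
clock: 5.55
tool_pos: [0.4329, -0.1819, 0.1698]
tool_rot: [[-0.93, 0.368, -0.001], [0.368, 0.93, 0.001], [0.001, 0.0, -1.0]]
contact_force: [-0.1, -0.3, -1.0]
opening: 0.271
```

```bash
python3 - <<'E'
from h import *
s=env.sense();t=s['tool_pos'];R=np.array(s['tool_rot']);print(s['clock'],t,s['opening'])
for c in ['scene','side']:
    p=env.camera_params(c);im,d=env.get_image(c);cv2.imwrite(f'pics/{c}1.png',im);P=cloud(p,d)
    r=np.hypot(P[:,0]-t[0],P[:,1]-t[1])
    b=P[(r>.060)&(r<.076)&(P[:,2]>t[2]-.025)&(P[:,2]<t[2]+.012)]
    if len(b): print(c,len(b),b.mean(0),np.degrees(np.arctan2(*(b.mean(0)-t)[[1,0]])))
    dd=P[(r<.054)&(r>.025)&(P[:,2]>t[2]-.02)&(P[:,2]<t[2]+.005)]; A=np.c_[dd[:,:2]-t[:2],np.ones(len(dd))];print('plane',np.linalg.lstsq(A,dd[:,2]-t[2],rcond=None)[0],len(dd))
    for r in env.place_of(c,'lid_beak'): print(np.round(r['position'],4),round(r['conf'],2),np.degrees(np.arctan2(r['position'][1]-t[1],r['position'][0]-t[0])))
g=np.array([.451,.207,t[2]])-t;print('tool delta',R.T@g*100,'az',np.arctan2(R[1,0],R[0,0]))
E
```

```text
5.55 [ 0.43291092 -0.18194334  0.16979379] 0.27111863179790446
scene 33 [ 0.38540694 -0.13799205  0.16628893] 137.22461128575043
plane [-0.00312107  0.00203911 -0.00421676] 738
[ 0.3847 -0.131   0.1621] 0.78 133.42148700741842
[ 0.2736 -0.3274  0.0128] 0.76 -137.60278452403531
[0.2295 0.3018 0.0124] 0.66 112.80643627571672
side 34 [ 0.38670189 -0.13673495  0.16428493] 135.6271262447791
plane [-0.00510354 -0.00028596 -0.00565097] 559
[ 0.3816 -0.1371  0.1646] 0.91 138.84806618653246
[0.2314 0.3    0.0134] 0.84 112.69085835995692
[ 0.2714 -0.3297  0.0122] 0.83 -137.54647419879856
tool delta [1.26290077e+01 3.68313575e+01 2.45824764e-02] az 2.7647932148050063
```

View pics/side1.png

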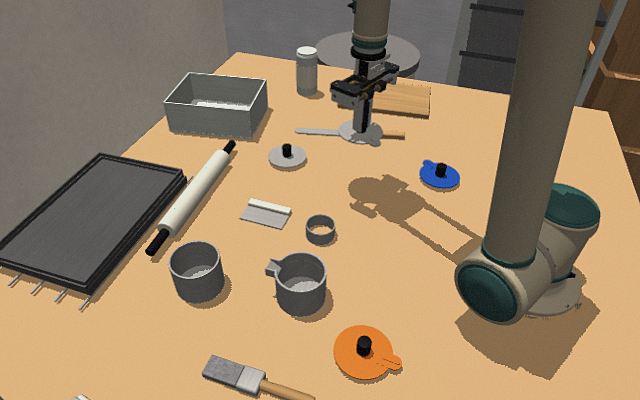

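The side view shows the lid hanging level at (362,132), beak at about 138°. I carry it over the canister while turning it.

Emit:
{"method": "send_rows", "body": {
  "increments": [
    {"tx":0.4,"ty":1.0,"tz":0,"yaw":0.07},
    {"tx":1.0,"ty":3.0,"tz":0,"yaw":0.2},
    {"tx":1.7,"ty":5.1,"tz":0,"yaw":0.34},
    {"tx":2.5,"ty":7.3,"tz":0,"yaw":0.48},
    {"tx":3.3,"ty":9.5,"tz":0,"yaw":0.62},
    {"tx":4.0,"ty":11.7,"tz":0,"yaw":0.76},
    {"tx":4.8,"ty":13.9,"tz":0,"yaw":0.9},
    {"tx":5.5,"ty":16.1,"tz":0,"yaw":1.04},
    {"tx":6.3,"ty":18.3,"tz":0,"yaw":1.18},
    {"tx":7.0,"ty":20.5,"tz":0,"yaw":1.32},
    {"tx":7.8,"ty":22.7,"tz":0,"yaw":1.46},
    {"tx":8.5,"ty":24.9,"tz":0,"yaw":1.6},
    {"tx":9.3,"ty":27.1,"tz":0,"yaw":1.74},
    {"tx":10.0,"ty":29.3,"tz":0,"yaw":1.88},
    {"tx":10.8,"ty":31.5,"tz":0,"yaw":2.02},
    {"tx":11.5,"ty":33.6,"tz":0,"yaw":2.16},
    {"tx":12.1,"ty":35.4,"tz":0,"yaw":2.29},
    {"tx":12.6,"ty":36.8,"tz":0,"yaw":2.41},
    {"tx":12.6,"ty":36.8,"tz":0,"yaw":2.41},
    {"tx":12.6,"ty":36.8,"tz":0,"yaw":2.41}
  ]
}}

```text
clock: 7.75
tool_pos: [0.4513, 0.2058, 0.1697]
tool_rot: [[0.937, 0.351, -0.001], [0.351, -0.937, -0.001], [-0.002, 0.001, -1.0]]
contact_force: [0.3, -0.1, -2.4]
opening: 0.27
```

Emit:
{"method": "send_rows", "body": {
  "increments": [
    {"tx":0,"ty":0,"tz":0,"yaw":0},
    {"tx":0,"ty":0,"tz":0,"yaw":0}
  ]
}}

```text
clock: 7.95
tool_pos: [0.4517, 0.2054, 0.1703]
tool_rot: [[0.938, 0.347, -0.0], [0.347, -0.938, -0.001], [-0.0, 0.0, -1.0]]
contact_force: [-0.2, 0.9, -1.1]
opening: 0.274
```

```bash
cat > m.py <<'E'
from h import *
s=env.sense();t=np.array(s['tool_pos']);R=np.array(s['tool_rot']);print(s['clock'],t.round(4),s['opening'],R.round(3).tolist())
for c in ['scene','side']:
    p=env.camera_params(c);im,d=env.get_image(c);cv2.imwrite(f'pics/{c}2.png',im);P=cloud(p,d)
    r=np.hypot(P[:,0]-t[0],P[:,1]-t[1])
    z=P[:,2]-t[2]
    b=P[(r>.059)&(r<.076)&(abs(z+.005)<.012)]
    if len(b): print(c,'beak',len(b),b.mean(0).round(4),np.degrees(np.arctan2(*(b.mean(0)-t)[[1,0]])).round(1))
    dd=P[(r<.057)&(abs(z+.005)<.006)]
    if len(dd): print('disc circ',circ(cv2.convexHull(dd[:,:2].astype(np.float32))[:,0]).round(4))
    r=np.hypot(P[:,0]-.451,P[:,1]-.207)
    l=P[(r>.055)&(r<.08)&(P[:,2]>.055)&(P[:,2]<.09)]; print('lip',len(l),l.mean(0).round(4))
    w=P[(r<.053)&(P[:,2]>.02)&(P[:,2]<.09)]; print('can wall',len(w),w.mean(0).round(4),circ(w[w[:,2]<.07]).round(4))
    for q in ['lid_beak','lid','canister_lip','canister']:
      for a in env.place_of(c,q):
        a_=np.array(a['position'])
        if np.hypot(*(a_-t)[:2])<.09: print(q,a_.round(4),round(a['conf'],2))
E
python3 m.py; python3 -c "
import cv2,numpy as np
a=cv2.imread('pics/scene2.png')[90:240,320:480];b=cv2.imread('pics/side2.png')[180:330,220:380]
cv2.imwrite('pics/c2.png',cv2.resize(np.hstack([a,b]),None,fx=2.5,fy=2.5))"
```

```text
7.95 [0.4517 0.2054 0.1703] 0.2740757107858123 [[0.938, 0.347, -0.0], [0.347, -0.938, -0.001], [-0.0, 0.0, -1.0]]
scene beak 43 [0.5159 0.2064 0.1662] 0.9
disc circ [0.4519 0.2067 0.0543]
lip 70 [0.5143 0.2069 0.0715]
can wall 1105 [0.4524 0.204  0.0519] [0.4526 0.2073 0.0481]
lid_beak [0.5249 0.2064 0.1625] 0.91
lid [0.4508 0.2067 0.1492] 0.94
canister_lip [0.5228 0.207  0.0714] 0.88
canister [ 0.4496  0.2062 -0.0026] 0.76
side beak 60 [0.5155 0.2055 0.1654] 0.1
disc circ [0.4518 0.2047 0.0549]
lip 130 [0.5116 0.2067 0.07  ]
can wall 1731 [0.4469 0.2165 0.0517] [0.4498 0.2075 0.0479]
lid_beak [0.5231 0.2037 0.1661] 0.57
lid [0.4489 0.2053 0.1499] 0.67
canister_lip [0.5203 0.2028 0.0726] 0.58
canister [ 0.4506  0.2054 -0.001 ] 0.9
```

View pics/c2.png

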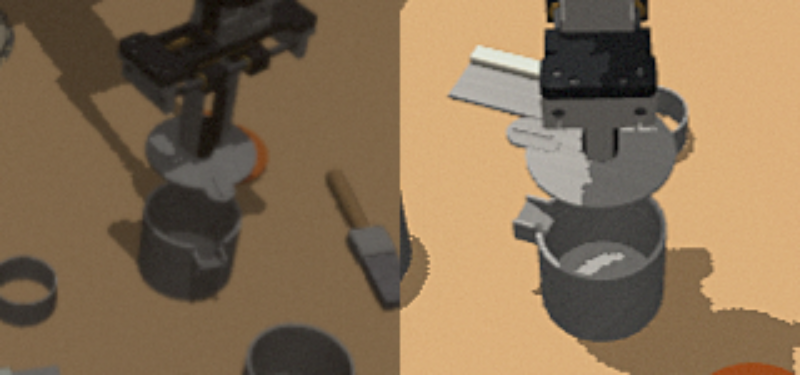

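The two crops show the beak directly above the lip. The lid sits 1.3 mm short in y, so I correct that and descend to just above the seat.

Emit:
{"method": "send_rows", "body": {
  "increments": [
    {"tx":0,"ty":-0.13,"tz":0.5,"yaw":0},
    {"tx":0,"ty":-0.13,"tz":1.5,"yaw":0},
    {"tx":0,"ty":-0.13,"tz":3,"yaw":0},
    {"tx":0,"ty":-0.13,"tz":4.5,"yaw":0},
    {"tx":0,"ty":-0.13,"tz":5.5,"yaw":0},
    {"tx":0,"ty":-0.13,"tz":6.2,"yaw":0},
    {"tx":0,"ty":-0.13,"tz":6.6,"yaw":0},
    {"tx":0,"ty":-0.13,"tz":6.8,"yaw":0},
    {"tx":0,"ty":-0.13,"tz":7.0,"yaw":0},
    {"tx":0,"ty":-0.13,"tz":7.2,"yaw":0},
    {"tx":0,"ty":-0.13,"tz":7.4,"yaw":0},
    {"tx":0,"ty":-0.13,"tz":7.6,"yaw":0},
    {"tx":0,"ty":-0.13,"tz":7.7,"yaw":0},
    {"tx":0,"ty":-0.13,"tz":7.7,"yaw":0},
    {"tx":0,"ty":-0.13,"tz":7.7,"yaw":0}
  ]
}}

```text
clock: 9.95
tool_pos: [0.4514, 0.2074, 0.0935]
tool_rot: [[0.938, 0.347, 0.0], [0.347, -0.938, -0.0], [0.0, 0.0, -1.0]]
contact_force: [-0.3, 0.3, -1.2]
opening: 0.272
```

```bash
python3 m.py; python3 -c "
import cv2,numpy as np
a=cv2.imread('pics/scene2.png')[90:240,320:480];b=cv2.imread('pics/side2.png')[180:330,220:380]
cv2.imwrite('pics/c3.png',cv2.resize(np.hstack([a,b]),None,fx=2.5,fy=2.5))"
```

```text
9.95 [0.4514 0.2074 0.0935] 0.272085407318969 [[0.938, 0.347, 0.0], [0.347, -0.938, -0.0], [0.0, 0.0, -1.0]]
scene beak 47 [0.5158 0.2074 0.0882] -0.0
disc circ [0.4502 0.2085 0.0547]
lip 116 [0.5043 0.2106 0.0782]
can wall 962 [0.473  0.1948 0.0674] [0.45   0.2083 0.0501]
lid_beak [0.5266 0.2122 0.0849] 0.63
lid [0.4509 0.2073 0.0719] 0.58
canister_lip [0.5197 0.2086 0.0715] 0.82
canister [ 0.4483  0.2098 -0.001 ] 0.62
side beak 61 [0.5146 0.2076 0.0878] 0.2
disc circ [0.4514 0.206  0.0551]
lip 133 [0.5084 0.212  0.0796]
can wall 2007 [0.4411 0.2333 0.0707] [0.4505 0.2051 0.05  ]
lid_beak [0.5228 0.2043 0.088 ] 0.76
lid [0.4504 0.2095 0.0769] 0.59
lid [0.5192 0.2052 0.0757] 0.39
canister_lip [0.5174 0.206  0.0748] 0.58
canister [ 0.4515  0.2054 -0.0022] 0.92
```

View pics/c3.png

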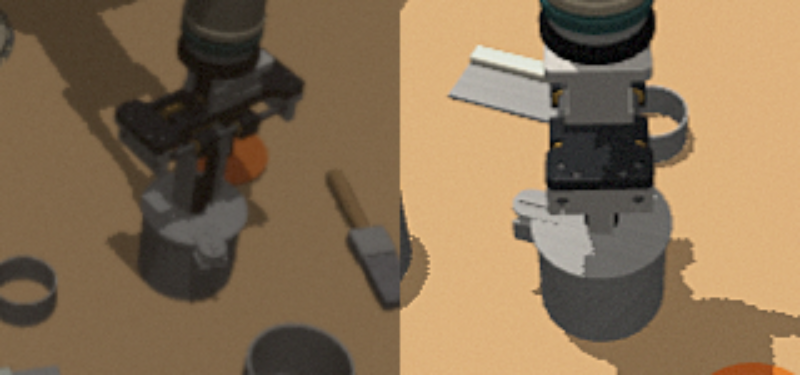

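The lid is about 5 mm above its seat with the plug inside the mouth and the beak over the lip. I lower it slowly.

Emit:
{"method": "send_rows", "body": {
  "increments": [
    {"tx":0,"ty":0,"tz":0.08,"yaw":0},
    {"tx":0,"ty":0,"tz":0.16,"yaw":0},
    {"tx":0,"ty":0,"tz":0.24,"yaw":0},
    {"tx":0,"ty":0,"tz":0.32,"yaw":0},
    {"tx":0,"ty":0,"tz":0.38,"yaw":0},
    {"tx":0,"ty":0,"tz":0.42,"yaw":0},
    {"tx":0,"ty":0,"tz":0.45,"yaw":0},
    {"tx":0,"ty":0,"tz":0.45,"yaw":0},
    {"tx":0,"ty":0,"tz":0.45,"yaw":0}
  ]
}}

```text
clock: 11.35
tool_pos: [0.4514, 0.2074, 0.0889]
tool_rot: [[0.938, 0.347, 0.0], [0.347, -0.938, -0.0], [0.0, 0.0, -1.0]]
contact_force: [-0.2, 0.2, -1.7]
opening: 0.273
```

Emit:
{"method": "send_rows", "body": {
  "increments": [
    {"tx":0,"ty":0,"tz":0.02,"yaw":0},
    {"tx":0,"ty":0,"tz":0.04,"yaw":0},
    {"tx":0,"ty":0,"tz":0.06,"yaw":0},
    {"tx":0,"ty":0,"tz":0.06,"yaw":0},
    {"tx":0,"ty":0,"tz":0.06,"yaw":0}
  ]
}}

```text
clock: 11.85
tool_pos: [0.4514, 0.2074, 0.0884]
tool_rot: [[0.938, 0.347, 0.0], [0.347, -0.938, -0.0], [0.0, 0.0, -1.0]]
contact_force: [0.4, -0.9, 0.5]
opening: 0.27
```

Emit:
{"method": "send_rows", "body": {
  "increments": [
    {"tx":0,"ty":0,"tz":0.01,"yaw":0},
    {"tx":0,"ty":0,"tz":0.02,"yaw":0},
    {"tx":0,"ty":0,"tz":0.03,"yaw":0},
    {"tx":0,"ty":0,"tz":0.03,"yaw":0},
    {"tx":0,"ty":0,"tz":0.03,"yaw":0}
  ]
}}

```text
clock: 12.35
tool_pos: [0.4514, 0.2074, 0.0884]
tool_rot: [[0.938, 0.347, 0.0], [0.347, -0.938, -0.0], [0.0, 0.0, -1.0]]
contact_force: [-2.0, -0.5, 5.1]
opening: 0.268
```

The lid is seated: 5 N of contact and no further descent. I open the fingers and go straight up.

Emit:
{"method": "send_rows", "body": {
  "increments": [
    {"tx":0,"ty":0,"tz":0,"yaw":0},
    {"tx":0,"ty":0,"tz":0,"yaw":0},
    {"tx":0,"ty":0,"tz":0,"yaw":0},
    {"tx":0,"ty":0,"tz":0,"yaw":0},
    {"tx":0,"ty":0,"tz":0,"yaw":0},
    {"tx":0,"ty":0,"tz":0,"yaw":0},
    {"tx":0,"ty":0,"tz":0,"yaw":0}
  ],
  "fingers": 0.3
}}

```text
clock: 13.05
tool_pos: [0.4514, 0.2074, 0.088]
tool_rot: [[0.938, 0.347, 0.0], [0.347, -0.938, -0.0], [-0.0, 0.0, -1.0]]
contact_force: [0.3, -0.1, -0.2]
opening: 0.649
```

Emit:
{"method": "send_rows", "body": {
  "increments": [
    {"tx":0,"ty":0,"tz":-0.3,"yaw":0},
    {"tx":0,"ty":0,"tz":-1,"yaw":0},
    {"tx":0,"ty":0,"tz":-2,"yaw":0},
    {"tx":0,"ty":0,"tz":-3.5,"yaw":0},
    {"tx":0,"ty":0,"tz":-6,"yaw":0},
    {"tx":0,"ty":0,"tz":-9,"yaw":0},
    {"tx":0,"ty":0,"tz":-12,"yaw":0},
    {"tx":0,"ty":0,"tz":-14,"yaw":0},
    {"tx":0,"ty":0,"tz":-15,"yaw":0},
    {"tx":0,"ty":0,"tz":-15,"yaw":0},
    {"tx":0,"ty":0,"tz":-15,"yaw":0}
  ]
}}

```text
clock: 14.15
tool_pos: [0.4508, 0.2072, 0.2375]
tool_rot: [[0.938, 0.347, -0.001], [0.347, -0.938, -0.0], [-0.001, 0.0, -1.0]]
contact_force: [0.7, 0.5, -1.4]
opening: 0.649
```

```bash
sed "s/^for c/t=np.array([.451,.207,.0884])\nfor c/" m.py > m2.py; cat >> m2.py <<'E'
    r=np.hypot(P[:,0]-.451,P[:,1]-.207);dd=P[(r<.05)&(r>.02)&(abs(P[:,2]-.083)<.012)]
    print('plane',np.linalg.lstsq(np.c_[dd[:,:2]-t[:2],np.ones(len(dd))],dd[:,2],rcond=None)[0].round(4),len(dd))
E
python3 m2.py; python3 -c "
import cv2,numpy as np
a=cv2.imread('pics/scene2.png')[90:240,320:480];b=cv2.imread('pics/side2.png')[180:330,220:380]
cv2.imwrite('pics/c4.png',cv2.resize(np.hstack([a,b]),None,fx=2.5,fy=2.5))"
```

```text
14.15 [0.4508 0.2072 0.2375] 0.6490981678180728 [[0.938, 0.347, -0.001], [0.347, -0.938, -0.0], [-0.001, 0.0, -1.0]]
scene beak 71 [0.5163 0.2074 0.0808] 0.3
disc circ [0.4513 0.2088 0.0544]
lip 133 [0.5041 0.211  0.0783]
can wall 1293 [0.4659 0.1984 0.0706] [0.45   0.2083 0.0502]
lid_beak [0.5248 0.2083 0.0821] 0.58
lid [0.4541 0.2082 0.0693] 0.65
canister_lip [0.5241 0.2063 0.0709] 0.88
canister_lip [0.4518 0.2122 0.0691] 0.38
canister [ 0.4492  0.2064 -0.0014] 0.95
plane [-0.0167  0.011   0.0839] 669
side beak 76 [0.5145 0.2092 0.0812] 2.0
disc circ [0.4511 0.2064 0.0548]
lip 142 [0.5064 0.2081 0.078 ]
can wall 2469 [0.4456 0.2219 0.0712] [0.4504 0.2053 0.0499]
lid_beak [0.5246 0.2037 0.0817] 0.68
canister_lip [0.5178 0.2073 0.0707] 0.79
canister [ 0.4546  0.2024 -0.0008] 0.97
canister [0.4461 0.2088 0.0703] 0.27
plane [ 0.0055 -0.0134  0.0828] 1333
```

View pics/c4.png

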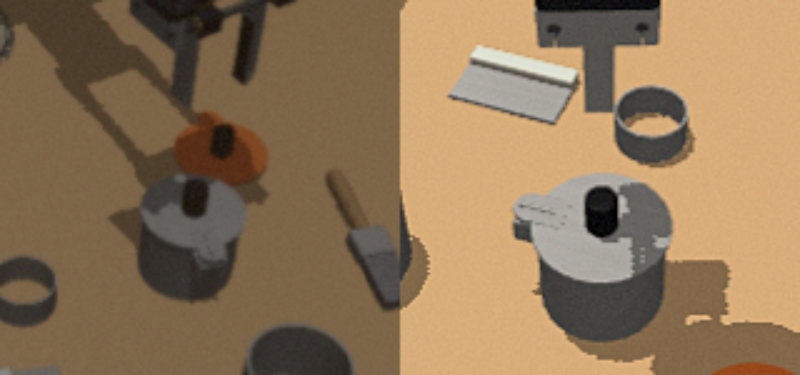

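The crops show the lid level and centred on the canister, with the beak over the lip (scene crop at about (210,248), side crop at about (535,212)). The disc top reads 0.083, as it should, and the gripper is clear. I hand the job in.

```bash
python3 -c "
from cell import env
print(env.close_job())"
```

```text
the job is handed in; nothing more can be done
None
```

The beaked steel lid is on the lipped canister, level in its mouth with the beak over the pouring lip. I gripped it by the knob, turned it about 138° clockwise, lowered it until I read about 5 N of contact, let go and went straight up. The job was handed in at about 15 s.

My last checks, all taken after release:
- **Seat:** the disc top is at z ≈ 0.083 m, as expected for a seated lid, and its tilt is within the measurement noise (under 1°).
- **Centring:** the disc centre is within about 2 mm of the canister's.
- **Beak:** it points at 0.3° (scene camera) to 2° (side camera), against a lip direction of 0°.
- **Canister:** it did not move beyond the measurement noise.

One check disagreed: before release the beak angle from the different cameras and networks varied between 133° and 141°. I used 138°, and the views over the canister confirmed it.

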